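Wedge the sprung hatch open and fetch the tall carton

TASK

The hatch of the parts locker springs shut, so lift it with the wooden wedge and prop it wide open: set the wedge on the side ledge, thick end against the hatch, with its notch dropped over the clamp bar so that it sits flat on the ledge, and let go. Then reach into the locker, take out the tall carton and stand it upright in the shallow tray, leaving the wedge holding the hatch, the short carton in the locker and the oil filter and the roll of tape where they are.

Things in the scene. Friction and masses are not known exactly. Their poses are not given: they have to be found in the camera images.
- locker: Grey metal parts locker fixed to the counter; origin on the counter, x from its front to its hinge side, y left, z up. Left (y -40 to 120, x -85 to 80 mm): a well, floor 6 mm up, rim 107 mm up. Right (y -105 to -40, x -90 to 98 mm): a flat solid side ledge 84 mm high, open at both ends and its outer side. Front face at x -90 mm. One grey hatch covers both.
- hatch (a joint): Opening of the hatch in rad: 0 shut, 1.85 end stop. A flat 6 mm plate, 230 mm wide; shut, its underside is 34 mm above the pin it turns on (111 mm above the counter) and reaches 200 mm from the pin to the front: the lip overhangs the front by 20 mm. Spring and weight always shut it: 1.2 N to lift at the lip, about 3 N on the seated wedge, which holds it at 1.35 to 1.65 rad.
- hatch_lip (a point): Point on the hatch's front edge, at its underside, in line with the middle of the side ledge (locker y = -72.5 mm); moves with the hatch.
- hatch_pin (a point): Fixed point on the hatch's pin axis (along the locker's y, at locker x 90 mm, 77 mm above the counter), in line with the middle of the side ledge. Beyond it hangs the fixed monitor screen, from its near lower corner (x 0.77, y 0.04, 0.13 m above the counter) slanting away to the left: keep wedge and gripper clear of it.
- ledge (a point): Point on the side ledge's top, mid-width, 65 mm in front of the pin; axes as the locker's. A dark steel clamp bar (8 mm thick in x, 52 mm long in y, standing 18 mm above the ledge) is clamped across the ledge here, anywhere from 6 mm in front of this point to 6 mm behind it: its setting is not reported and must be seen or felt.
- wedge_mid (a point): Loose wooden wedge lying flat: 120 mm long (x), 36 wide (y), 30 high at the thin end (-x), 46 at the thick end (+x), whose top edge leads its foot by 8 mm; 0.3 to 0.45 kg. Point: its middle, 19 mm above its underside. Across the underside a notch 14 mm wide, 20 deep, centred 38 mm behind the middle (22 mm from the thin end). Grasp across the 36 mm, just behind the middle.
- tall_carton_mid (a point): Centre of the slim white carton, 27 x 28 mm and 98 mm tall, standing in the locker's well; z is its long axis. 0.07 kg.
- short_carton_mid (a point): Centre of the low white carton, 41 x 50 x 36 mm, standing in the well beside the tall one (which of them is on the left varies); it stays there.
- tray: Shallow grey tray fixed to the counter, 120 x 120 mm outside, walls 4 mm thick and 22 mm high, floor 4 mm thick; origin on the counter at its centre.
- oil_filter: Round oil filter can, 68 mm across, 72 mm tall, standing on the counter; bystander. Origin at its underside.
- tape_roll: Roll of tape lying flat, 86 mm across, 18 mm high; bystander. Origin at its underside.

How it is judged (in metres and radians):
On the way, in this order (a step that is already met when the one before it is completed fails the run):
1. the wedge sits flat on the ledge with its notch over the bar and holds the hatch open, let go by the robot (value of joint hatch above 1.25 rad and z of wedge_mid in the frame of ledge between 0.014 and 0.024 m and y of wedge_mid in the frame of ledge between -0.03 and 0.03 m and x of wedge_mid in the frame of ledge between 0.025 and 0.051 m and angle between wedge_mid's own z axis and vertical below 0.08 rad and contact force between the arm and locker below 0.1 N and contact force between the fingers and anything else below 0.1 N), for 0.2 s.
2. the tall carton is lifted clear of the locker, the hatch still propped (height (world z) of tall_carton_mid above 0.165 m and value of joint hatch above 1.25 rad), for 0.1 s.
At the end, for the whole second after the job is handed in: Hatch open more than 1.25 rad on the wedge, which lies flat (0.08 rad) on the ledge (underside within 5 mm), notch over the bar; tall carton upright (0.1 rad) on the tray's floor; short carton still in the well; filter and tape not shifted over 30 mm (value of joint hatch above 1.25 rad and z of wedge_mid in the frame of ledge between 0.014 and 0.024 m and x of wedge_mid in the frame of ledge between 0.025 and 0.051 m and y of wedge_mid in the frame of ledge between -0.03 and 0.03 m and angle between wedge_mid's own z axis and vertical below 0.08 rad and x of tall_carton_mid in the frame of tray between -0.056 and 0.056 m and y of tall_carton_mid in the frame of tray between -0.056 and 0.056 m and angle between tall_carton_mid's own z axis and vertical below 0.1 rad and height (world z) of tall_carton_mid between 0.045 and 0.06 m and x of short_carton_mid in the frame of locker between -0.085 and 0.08 m and y of short_carton_mid in the frame of locker between -0.04 and 0.12 m and height (world z) of short_carton_mid below 0.05 m); the robot touches nothing.
It fails at once if the oil filter or the roll of tape is shifted by more than 30 mm (distance of any of oil_filter, tape_roll from where it was at the start of the episode above 0.03 m).
It also fails if it takes over 58 s, if anything falls off the work surface, if the arm or the gripper's body presses on something with over 40 N, if the wrist force passes 120 N, or if a joint passes its speed limit or range.

ROBOT

A 6-joint arm with a two-finger parallel gripper is mounted at the origin on the work surface; the furniture and walls round the work are solid. World frame = base frame: x ahead of the robot, y to its left, z up, the work surface at z = 0. Lengths are in mm, angles in rad, forces in N, time in s.
With the tool pointing down it reaches from about 325 to 1000 mm from the base axis. Payload 5.1 kg.
Tool frame: the origin (TCP) lies at the very end of the fingers, on their centre line; the grasp point (between the pads) lies bot.tcp_to_grasp behind it (bot.tcp_to_grasp is the distance from the TCP to the grasp point, in mm); z points along the fingers, y is the line along which they close (so a half turn about z gives the same grasp; the last joint's range is limited). The gripper opens to 85 mm and grips with 20 to 120 N. Pads are 22 mm wide; open, the fingers measure 114 mm over their backs; the gripper's body (76 mm by 85 mm) begins 54 mm behind the grasp point. The pads swing forward as they close: fully open they stand 13 mm farther back than shut.
Start: joints at [1.024, 0.124, 1.65, -0, 1.367, -0.083], TCP at [290.795, 581.311, 231.322] pointing down, gripper open.
Joint ranges: [-2.61, 2.61], [-1.02, 2.33], [0.03, 2.71], [-1.35, 4.49], [0.32, 2.68], [-2.91, 2.91]. Speed limits (rad/s): [2.57, 2.57, 3.14, 3.14, 3.14, 3.14].

INTERFACE

Orientations are given as a 3x3 rotation matrix whose columns are the frame's x, y, z axes.
In Python, from station import bot gives the robot as it stands.
- The arm moves only by the tool move_arm, never from a script. Its argument "steps" is a list that holds one entry, the list of rows, each a list of 6 numbers: the shift along the tool's x, y, z as a fraction of full scale, then the turn, a rotation vector about the tool's x, y, z as a fraction of full scale. A call has 1 to 20 rows; each row shifts and turns the commanded pose from where the row before left it, along the tool's axes as they then stand; what a row does not reach is not made up. Full scale, the value 1, is 0.03 m for a shift and 5 degrees for a turn. A row lasts 1/12 s, in which the tool goes at most 41.7 mm and 7.16 degrees, less where a joint would pass 70% of its speed; a pose out of reach is approached as far as the arm can. A call with a number of a shift or a turn outside -1 to 1 is refused whole. A call with a gripper value outside its range is refused whole. "claw" is the opening, from 0 (shut) to 1 (fully open), set as the call begins (left out, the last holds). The fingers move at their own pace and stop on an object; "grip_force" is the grip in N (left out, the last holds). Time passes only in rows, so rows that do not move let the fingers close. It gives the time, the measured TCP pose, the force, the opening and the grip force at its end, in the units of the state.
- bot.state(): the state, without advancing time (a new reading comes with each control period).
- bot.camera(name): name is "scene" or "top"; returns a dict with "pixels" (420x560x3 uint8, red, green, blue), "z_map" (420x560 float32, mm along the optical axis (not along the pixel's ray), 0 where there is no reading), "fx", "fy", "cx", "cy" (pixels), "R" (3x3) and "t" (3): a world point X has camera coordinates R X + t. Camera axes: x right, y down, z forward; pixel columns grow to the right and rows downward; lengths in mm; the calibration is good to about 2 mm. A picture is of the moment at which its call begins.
- bot.close_job(): hands the job in; it is judged then, once.
The state is a dict: "time_s": time; "qpos": joint angles; "dq": joint speeds; "joint_efforts": joint torques, N m; "tcp_pos": TCP position; "orientation": TCP orientation; "wrist_force": force on the tool from outside, world axes, zero at the start; "wrist_torque": the same for the moment, N m; "grip_width": finger opening in mm; "finger_force": force on a finger pad.
Only numpy, scipy, OpenCV 4.12 (cv2) and the standard library are available. Lean on these libraries where they do the work, as an engineer would, in place of code of your own. Each camera call takes 0.05 s, during which the arm holds its last target. There are 200 camera calls.

## Working session

There is one attempt and no reset: what is moved stays moved. The work goes in short steps, Python scripts to look and compute and a tool call to move; the robot and the scene stay as the last step left them, time stands still between calls to the robot, and variables do not carry over. Pictures are saved under pics/ and viewed, at most 10 in all, crops included, and the job is handed in when it is done.

Besides the shell and the picture viewer there is one more tool, called as name(argument=value, ...) on one line, values as JSON. move_arm: Moves the arm, as the interface text tells. Its arguments: {"type":"object","properties":{"steps":{"type":"array","items":{"type":"array","items":{"type":"array","items":{"type":"number","minimum":-1,"maximum":1}}}},"claw":{"type":"number"},"grip_force":{"type":"number"}},"required":["steps"]}

```bash
mkdir -p pics
cat > h.py <<'E'
import numpy as np, cv2
from station import bot
def cam(n):
    c=bot.camera(n); v,u=np.mgrid[:420,:560]; z=c["z_map"]
    P=np.stack([(u-c["cx"])/c["fx"]*z,(v-c["cy"])/c["fy"]*z,z],-1)
    c["W"]=(P-np.array(c["t"]))@np.array(c["R"]); return c
def save(c,f,crop=None,s=1):
    im=c["pixels"][...,::-1]
    if crop: a,b,d,e=crop; im=im[b:e,a:d]
    cv2.imwrite("pics/"+f,cv2.resize(im,None,fx=s,fy=s))
E
python3 - <<'E'
from h import *
a=cam("scene");b=cam("top")
np.savez("init.npz",s=a["W"],t=b["W"],sp=a["pixels"],tp=b["pixels"])
save(a,"s0.png");save(b,"t0.png")
for c in(a,b): print(-np.array(c["R"]).T@np.array(c["t"]),c["fx"])
print(bot.state(),bot.tcp_to_grasp)
E
```

```text
[1043.03445287   92.47962563  952.19830176] 475.93322356098855
[ 405.30767248   79.74535182 1000.40125175] 413.06303109250473
{'time_s': 0.1, 'qpos': array([ 1.02437953e+00,  1.24454733e-01,  1.65154980e+00, -3.96129760e-05,
        1.36749018e+00, -8.25984544e-02]), 'dq': array([-0.00016649, -0.00174436, -0.00101857, -0.00119508,  0.00268533,
        0.00239991]), 'joint_efforts': array([ 4.55541649e-04, -4.24929535e+01, -3.66653538e+01, -3.18395746e-05,
        3.96812917e-03, -1.32684383e-05]), 'tcp_pos': array([290.533517  , 580.83506429, 230.15902303]), 'orientation': array([[-8.94354363e-01,  4.47358202e-01, -9.55217329e-04],
       [ 4.47359206e-01,  8.94352858e-01, -1.64526409e-03],
       [ 1.18278965e-04, -1.89877438e-03, -9.99998190e-01]]), 'wrist_force': array([ 0.9692305 , -0.37951229, -0.15311228]), 'wrist_torque': array([-0.07000126, -0.05499899, -0.01054983]), 'finger_force': 0.0, 'grip_width': 85.41046986136406} 18.700000000000003
```

View pics/s0.png

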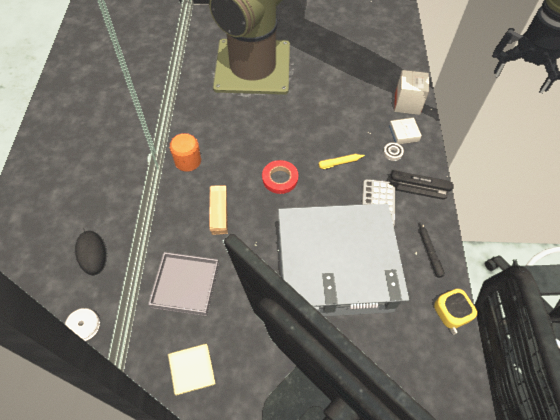

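View pics/t0.png

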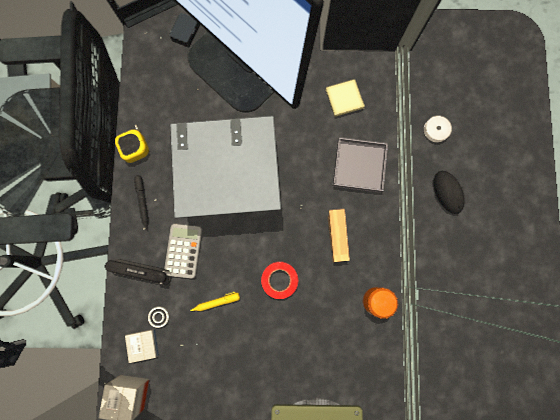

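The locker is at top-view (225,165), with the wedge at (340,235), tray at (360,165), tape at (280,281) and filter at (381,303). The monitor corner is near (295,105), and a rail or wall runs down column ~403.

Run:
```python
from h import *
d=np.load("init.npz");W=d["t"];p=d["tp"].astype(int)
hsv=cv2.cvtColor(d["tp"],cv2.COLOR_RGB2HSV)
def rep(n,m):
    P=W[m]; r=cv2.minAreaRect(P[:,:2].astype(np.float32)); print(n,len(P),np.round(P.mean(0),1),"z",np.percentile(P[:,2],[2,50,98]).round(1),[np.round(x,1) for x in r]); print("   ",cv2.boxPoints(r).round(1).tolist())
v,u=np.mgrid[:420,:560]
def box(a,b,c,e): return (u>=a)&(u<c)&(v>=b)&(v<e)
z=W[...,2]
rep("hatch",box(165,110,290,222)&(z>105)&(z<125))
rep("wedge",box(320,200,360,270)&(z>20)&(z<55))
m=box(320,200,360,270)&(z>20)&(z<55)
for vv in range(205,268,5):
    k=m&(v==vv)
    if k.any(): print(vv,W[k].mean(0).round(1))
rep("tray wall",box(325,130,395,200)&(z>14)&(z<30))
rep("tape",box(255,255,305,305)&(z>10)&(z<25))
rep("filter",box(355,280,400,325)&(z>65)&(z<80))
for vv in (50,100,150,200,250,300,350,400): print("rail",vv,[W[vv,x].round(0).tolist() for x in (398,403,408)])
print("mon",[W[y,x].round(0).tolist() for y,x in((95,290),(100,294),(60,300),(20,312),(80,280))])
rows=W[box(100,0,400,120)&(z>125)&(z<600)]; print(rows[np.argsort(rows[:,0])[:5]].round(0), )
```

```text
hatch 9813 [629.7 212.5 118.1] z [114.8 118.  121.5] [array([632.1, 213. ]), array([213.4, 230.3]), np.float64(5.3)]
    [[515.2999877929688, 317.70001220703125], [536.5999755859375, 88.5], [749.0, 108.19999694824219], [727.7000122070312, 337.5]]
wedge 840 [489.2 -46.9  38.7] z [27.9 38.7 47.9] [array([488.9, -47.8]), array([119.9,  36.5]), np.float64(5.8)]
    [[427.3999938964844, -35.70000076293945], [431.1000061035156, -72.0], [550.4000244140625, -59.79999923706055], [546.7000122070312, -23.5]]
210 [546.9 -41.5  46.7]
215 [535.5 -41.7  44.1]
220 [523.8 -42.9  43.7]
225 [512.4 -44.4  40.8]
230 [500.8 -45.5  40.6]
235 [489.2 -46.8  39. ]
240 [477.7 -48.1  37.2]
245 [466.2 -49.5  34.7]
250 [454.7 -50.8  33.8]
255 [443.1 -53.1  33. ]
260 [431.5 -53.1  32.8]
tray wall 423 [ 665.2 -106.4   21.4] z [14.6 22.  26. ] [array([ 664.7, -103.7]), array([120.4, 121.2]), np.float64(83.6)]
    [[597.7999877929688, -156.8000030517578], [718.2000122070312, -170.1999969482422], [731.5, -50.599998474121094], [611.0999755859375, -37.20000076293945]]
tape 722 [383.   89.9  19. ] z [15.1 19.1 22.6] [arr
[... 622 characters left out ...]
3.0], [825.0, -222.0, 32.0]]
rail 150 [[705.0, -200.0, 9.0], [703.0, -211.0, 14.0], [702.0, -222.0, 19.0]]
rail 200 [[580.0, -199.0, 4.0], [579.0, -210.0, 8.0], [575.0, -214.0, 34.0]]
rail 250 [[458.0, -196.0, 3.0], [457.0, -201.0, 25.0], [457.0, -213.0, 26.0]]
rail 300 [[340.0, -193.0, -1.0], [341.0, -199.0, 20.0], [342.0, -211.0, 22.0]]
rail 350 [[226.0, -190.0, 1.0], [226.0, -201.0, 4.0], [227.0, -211.0, 9.0]]
rail 400 [[114.0, -188.0, -1.0], [115.0, -198.0, 2.0], [122.0, -203.0, 24.0]]
mon [[768.0, 70.0, 182.0], [761.0, 62.0, 174.0], [775.0, 55.0, 314.0], [778.0, 41.0, 427.0], [790.0, 91.0, 205.0]]
[[754.  59. 157.]
 [755.  61. 139.]
 [755.  59. 150.]
 [755.  57. 166.]
 [755.  61. 149.]]
```

move_arm(steps=[[[0,0,0,0,0,-0.926],[0,0,0,0,0,-0.926],[0,0,0,0,0,-0.926],[0,0,0,0,0,-0.926],[0,0,0,0,0,-0.926],[0,0,0,0,0,-0.926],[0,0,0,0,0,-0.926],[-0.188,-0.977,0.12,0,0,0],[-0.188,-0.977,0.12,0,0,0],[-0.188,-0.977,0.12,0,0,0],[-0.188,-0.977,0.12,0,0,0],[-0.188,-0.977,0.12,0,0,0],[-0.188,-0.977,0.12,0,0,0],[-0.188,-0.977,0.12,0,0,0],[-0.188,-0.977,0.12,0,0,0],[-0.188,-0.977,0.12,0,0,0],[-0.188,-0.977,0.12,0,0,0],[-0.188,-0.977,0.12,0,0,0],[-0.188,-0.977,0.12,0,0,0]]], claw=0.75, grip_force=80)

```text
time_s: 1.68
tcp_pos: [393.7, 236.8, 187.5]
orientation: [[-0.995, -0.102, -0.0], [-0.102, 0.995, -0.0], [0.0, -0.0, -1.0]]
wrist_force: [0.8, 0.1, 0.4]
grip_width: 64.2
finger_force: 0.0
```

move_arm(steps=[[[-0.188,-0.977,0.12,0,0,0],[-0.188,-0.977,0.12,0,0,0],[-0.188,-0.977,0.12,0,0,0],[-0.188,-0.977,0.12,0,0,0],[-0.188,-0.977,0.12,0,0,0],[-0.188,-0.977,0.12,0,0,0],[-0.188,-0.977,0.12,0,0,0],[-0.188,-0.977,0.12,0,0,0],[-0.188,-0.977,0.12,0,0,0],[-0.188,-0.977,0.12,0,0,0],[0,0,0,0,0,0],[0,0,0,0,0,0]]])

```text
time_s: 2.68
tcp_pos: [479.5, -48.5, 151.4]
orientation: [[-0.995, -0.099, -0.002], [-0.099, 0.995, 0.001], [0.002, 0.001, -1.0]]
wrist_force: [-0.1, 0.5, -0.1]
grip_width: 63.8
finger_force: 0.0
```

move_arm(steps=[[[0,0,0.93,0,0,0],[0,0,0.93,0,0,0],[0,0,0.93,0,0,0],[0,0,0.93,0,0,0],[0,0,0.93,0,0,0],[0,0,0,0,0,0],[0,0,0,0,0,0]]])

```text
time_s: 3.27
tcp_pos: [478.0, -46.3, 11.4]
orientation: [[-0.995, -0.103, -0.004], [-0.103, 0.995, 0.001], [0.004, 0.002, -1.0]]
wrist_force: [-0.5, -0.1, 1.0]
grip_width: 64.2
finger_force: 0.0
```

move_arm(steps=[[[0,0,0,0,0,0],[0,0,0,0,0,0],[0,0,0,0,0,0],[0,0,0,0,0,0],[0,0,0,0,0,0],[0,0,0,0,0,0]]], claw=0.0)

```text
time_s: 3.77
tcp_pos: [482.1, -48.0, 15.6]
orientation: [[-0.995, -0.102, 0.005], [-0.102, 0.995, -0.001], [-0.005, -0.001, -1.0]]
wrist_force: [-2.1, -0.1, 7.3]
grip_width: 34.3
finger_force: 81.4
```

move_arm(steps=[[[0,0,-0.83,0,0,0],[0,0,-0.83,0,0,0],[0,0,0,0,0,0],[0,0,0,0,0,0]]])

```text
time_s: 4.1
tcp_pos: [481.2, -47.8, 64.1]
orientation: [[-0.995, -0.102, 0.005], [-0.102, 0.995, -0.001], [-0.004, -0.001, -1.0]]
wrist_force: [-0.6, -0.8, -4.0]
grip_width: 34.1
finger_force: 81.4
```

Run:
```python
from h import *
c=cam("top"); save(c,"t1.png",(150,90,420,330),2)
s=cam("scene"); W=s["W"]; hs=cv2.cvtColor(s["pixels"],cv2.COLOR_RGB2HSV)
m=(hs[...,0]>8)&(hs[...,0]<25)&(hs[...,1]>90)&(W[...,2]>40)&(W[...,0]>400)&(abs(W[...,1]+50)<60)
P=W[m]; print(len(P),P.min(0),P.max(0))
# top surface profile along x
t=(P[:,0]*.995+P[:,1]*.1)
for a in range(410,570,10):
    k=(t>=a)&(t<a+10)
    if k.any(): print(a,np.percentile(P[k],95,axis=0).round(1),np.percentile(P[k],5,axis=0).round(1))
```

```text
350 [ 451.85967031 -105.1632198    44.71152782] [550.14325903 -24.54717639 295.79289399]
440 [457.2 -44.8  80.9] [451.9 -68.1  77.1]
450 [467.4 -42.1  82.5] [458.9 -67.7  78.1]
460 [476.6 -36.1  84.2] [468.3 -66.   79.7]
470 [487.  -33.  141.2] [477.2 -71.3  80.4]
480 [497.8 -29.4 276.5] [488.3 -83.3  77.1]
490 [503.9 -28.2 293.7] [496.3 -78.1  64.8]
500 [514.1 -26.9  87.7] [507.  -27.9  67.3]
510 [524.7 -25.9  89.1] [516.5 -27.2  70.1]
520 [538.2 -24.9  88.4] [526.8 -56.4  49.8]
530 [547.5 -25.2  90. ] [536.6 -56.9  47.2]
540 [550.1 -29.3  91.1] [546.8 -57.5  80.5]
```

View pics/t1.png

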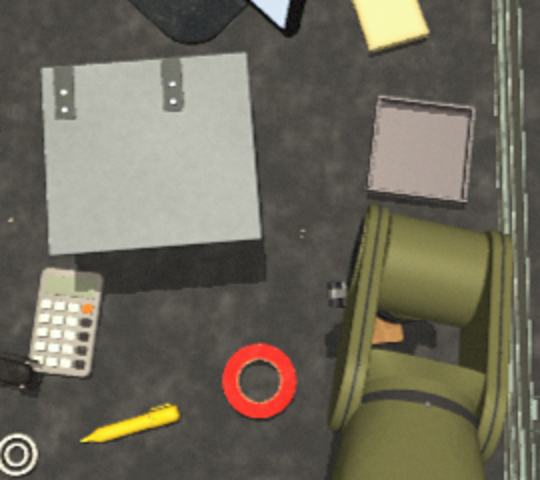

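The wedge is gripped level. Its tip is about 69 mm ahead of the TCP and its underside about 15 mm below. Before the swing I'll check how far the arm extends forward above the TCP, since the open hatch will stand there.

Run:
```python
from h import *
s=bot.state(); T=s["tcp_pos"]; print(T)
ex=np.array([.9957,.0928,0]);ey=np.array([-.0928,.9957,0])
for n in("scene","top"):
    P=cam(n)["W"].reshape(-1,3)-T; a=P@ex;b=P@ey;z=P[:,2]
    k0=(abs(b)<110)&(a>-150)&(a<150)&(z>-5)
    for lo in range(0,480,20):
        k=k0&(z>=lo)&(z<lo+20)
        if k.sum()>5: print(n,lo,"fwd",np.percentile(a[k],98).round(),"y",np.percentile(b[k],[2,98]).round(),k.sum())
```

```text
[478.77877214 -47.31258141  61.22993544]
scene 0 fwd 60.0 y [-107.   24.] 407
scene 20 fwd 68.0 y [-24.  23.] 526
scene 40 fwd 13.0 y [-49.  47.] 226
scene 60 fwd 17.0 y [-57.  54.] 204
scene 80 fwd 20.0 y [-66.  63.] 329
scene 100 fwd 20.0 y [-64.  62.] 242
scene 120 fwd 38.0 y [-34.  36.] 120
scene 140 fwd 38.0 y [-34.  35.] 229
scene 160 fwd 37.0 y [-35.  35.] 349
scene 180 fwd 37.0 y [-33.  34.] 188
scene 200 fwd 37.0 y [-35.  31.] 278
scene 220 fwd 38.0 y [-34.  24.] 338
scene 240 fwd 52.0 y [-60.  65.] 156
scene 260 fwd 56.0 y [-63.  72.] 616
scene 280 fwd 54.0 y [-62.  78.] 1231
scene 300 fwd 41.0 y [-57.  82.] 2312
scene 320 fwd 17.0 y [-50.  88.] 1039
scene 340 fwd -21.0 y [-38.  89.] 1037
scene 360 fwd -61.0 y [-25.  92.] 1543
scene 380 fwd -92.0 y [ 1. 90.] 1029
scene 400 fwd -115.0 y [28. 71.] 44
top 0 fwd -28.0 y [-15.  15.] 142
top 20 fwd -29.0 y [-15.  11.] 8
top 80 fwd 11.0 y [50. 68.] 40
top 100 fwd 11.0 y [52. 67.] 68
top 140 fwd -26.0 y [ 0. 28.] 15
top 160 fwd -25.0 y [-4. 28.] 38
top 180 fwd -26.0 y [ 4. 27.] 12
top 200 fwd -27.0 y [10. 26.] 13
top 220 fwd -31.0 y [ 2. 23.] 18
top 240 fwd 34.0 y [-26.  66.] 23
top 260 fwd 47.0 y [-26.  75.] 129
top 280 fwd 51.0 y [-53.  79.] 675
top 300 fwd 39.0 y [-53.  72.] 2606
top 320 fwd 21.0 y [-50.  89.] 732
top 340 fwd -16.0 y [-38.  91.] 914
top 360 fwd -56.0 y [-25.  88.] 2164
top 380 fwd -90.0 y [ 2. 95.] 1369
top 400 fwd -116.0 y [10. 96.] 1502
top 420 fwd -139.0 y [36. 94.] 412
```

move_arm(steps=[[[0.87,0,-0.17,0,0,0.1],[0,0.87,0,0,0,0],[0,0.87,0,0,0,0],[0,0.87,0,0,0,0],[0,0.87,0,0,0,0],[0,0.87,0,0,0,0],[0,0.87,0,0,0,0],[0,0,0,0,0,0],[0,0,0,0,0,0]]])

```text
time_s: 5.05
tcp_pos: [438.0, 106.6, 66.0]
orientation: [[-0.995, -0.096, -0.003], [-0.096, 0.995, -0.001], [0.003, -0.0, -1.0]]
wrist_force: [-0.3, -1.3, -3.9]
grip_width: 34.5
finger_force: 81.6
```

move_arm(steps=[[[-0.46,0,0,0,0,0],[-0.46,0,0,0,0,0],[-0.46,0,0,0,0,0],[0,0,0,0,0,0],[0,0,0,0,0,0]]])

```text
time_s: 5.47
tcp_pos: [480.2, 108.7, 66.7]
orientation: [[-0.996, -0.092, -0.002], [-0.092, 0.996, -0.0], [0.002, -0.0, -1.0]]
wrist_force: [-0.5, 0.3, -3.5]
grip_width: 34.1
finger_force: 81.7
```

Run:
```python
from h import *
T=bot.state()["tcp_pos"]; ex=np.array([.9957,.0928,0]); a=T@ex+69-742.5; print("tip X,Z",a,T[2]+31-77)
th=np.arange(0,1.56,.1); X=-185*np.cos(th)+34*np.sin(th); Z=185*np.sin(th)+34*np.cos(th)
print(np.round(np.c_[th[1:],X[1:],Z[1:],-np.diff(X)/30,-np.diff(Z)/30],2))
```

```text
tip X,Z -185.2356872178218 20.743462701684265
[[ 1.0000e-01 -1.8068e+02  5.2300e+01 -1.4000e-01 -6.1000e-01]
 [ 2.0000e-01 -1.7456e+02  7.0080e+01 -2.0000e-01 -5.9000e-01]
 [ 3.0000e-01 -1.6669e+02  8.7150e+01 -2.6000e-01 -5.7000e-01]
 [ 4.0000e-01 -1.5716e+02  1.0336e+02 -3.2000e-01 -5.4000e-01]
 [ 5.0000e-01 -1.4605e+02  1.1853e+02 -3.7000e-01 -5.1000e-01]
 [ 6.0000e-01 -1.3349e+02  1.3252e+02 -4.2000e-01 -4.7000e-01]
 [ 7.0000e-01 -1.1959e+02  1.4518e+02 -4.6000e-01 -4.2000e-01]
 [ 8.0000e-01 -1.0450e+02  1.5640e+02 -5.0000e-01 -3.7000e-01]
 [ 9.0000e-01 -8.8360e+01  1.6605e+02 -5.4000e-01 -3.2000e-01]
 [ 1.0000e+00 -7.1350e+01  1.7404e+02 -5.7000e-01 -2.7000e-01]
 [ 1.1000e+00 -5.3610e+01  1.8030e+02 -5.9000e-01 -2.1000e-01]
 [ 1.2000e+00 -3.5350e+01  1.8475e+02 -6.1000e-01 -1.5000e-01]
 [ 1.3000e+00 -1.6730e+01  1.8735e+02 -6.2000e-01 -9.0000e-02]
 [ 1.4000e+00  2.0600e+00  1.8809e+02 -6.3000e-01 -2.0000e-02]
 [ 1.5000e+00  2.0830e+01  1.8694e+02 -6.3000e-01  4.0000e-02]]
```

move_arm(steps=[[[0,0,-0.44,0,0,0],[-0.14,0,-0.61,0,0,0],[-0.2,0,-0.59,0,0,0],[-0.26,0,-0.57,0,0,0],[-0.32,0,-0.54,0,0,0],[0,0,0,0,0,0],[0,0,0,0,0,0]]])

```text
time_s: 6.05
tcp_pos: [507.4, 111.6, 149.8]
orientation: [[-0.996, -0.092, -0.001], [-0.092, 0.996, -0.0], [0.001, -0.0, -1.0]]
wrist_force: [-0.5, -1.4, -5.5]
grip_width: 34.5
finger_force: 81.8
```

Run:
```python
from h import *
s=bot.state();T=s["tcp_pos"]; ex=np.array([.9957,.0928,0]);ey=np.array([-.0928,.9957,0]); print(T@ex+69-742.5,T[2]+31-77,s["wrist_force"],s["orientation"][:,2])
P=cam("top")["W"].reshape(-1,3); P=P[(P@ey>150)&(P@ey<270)&(P[:,2]>100)&(P[:,2]<300)&(P@ex>535)&(P@ex<760)]
a=P@ex-742.5
for lo in range(-200,0,30):
    k=(a>=lo)&(a<lo+30)
    if k.any(): print(lo,a[k].mean().round(1),(P[k,2].mean()-77).round(1))
```

```text
-157.94159641540432 103.83076431792102 [-0.51316453 -1.36641797 -5.45531929] [-5.75165124e-04 -3.31086637e-04 -9.99999780e-01]
-200 -175.7 48.5
-170 -155.6 106.6
-140 -124.8 96.1
-110 -95.1 83.8
-80 -65.1 71.6
-50 -35.0 59.3
-20 -5.1 47.2
```

move_arm(steps=[[[-0.37,0,-0.51,0,0,0],[-0.42,0,-0.47,0,0,0],[-0.46,0,-0.42,0,0,0],[-0.5,0,-0.37,0,0,0],[-0.54,0,-0.32,0,0,0],[-0.57,0,-0.27,0,0,0],[-0.59,0,-0.21,0,0,0],[-0.61,0,-0.15,0,0,0],[-0.62,0,-0.09,0,0,0],[-0.63,0,-0.02,0,0,0],[-0.63,0,0.04,0,0,0],[-0.4,0,0.04,0,0,0],[0,0,0,0,0,0],[0,0,0,0,0,0]]])

```text
time_s: 7.27
tcp_pos: [695.9, 129.5, 229.6]
orientation: [[-0.996, -0.093, -0.005], [-0.093, 0.996, -0.001], [0.005, -0.0, -1.0]]
wrist_force: [-1.3, -1.3, -5.2]
grip_width: 34.4
finger_force: 81.8
```

```bash
cat > look.py <<'E'
from h import *
import sys
s=bot.state();T=s["tcp_pos"]; ex=np.array([.9957,.0928,0]);ey=np.array([-.0928,.9957,0]); O=np.array([636.2,205.8,0])
print("tip",T@ex+69-742.5,T[2]+31-77,"locy",(T-O)@ey,s["wrist_force"],s["orientation"][:,2])
for n in("top","scene"):
    c=cam(n);save(c,sys.argv[1]+n+".png"); P=c["W"].reshape(-1,3)-O; a=P@ex;b=P@ey;z=P[:,2]
    if n=="scene":
        k=(b>0)&(b<110)&(a>60)&(a<180)&(z>180)&(z<320)
        for lo in range(180,320,20):
            kk=k&(z>=lo)&(z<lo+20)
            if kk.any(): print("hatch",lo,a[kk].mean().round(1),kk.sum())
    # bar: points on ledge with z 95..110
    k=(b>-105)&(b<-42)&(a>-20)&(a<70)&(z>96)&(z<108); print(n,"bar",k.sum(),np.percentile(a[k],[5,50,95]).round(1) if k.any() else "",np.percentile(b[k],[5,95]).round(1) if k.any() else "")
E
python3 look.py a
```

```text
tip 31.432810609808598 183.59556068741279 locy -81.51196500583575 [-1.26624406 -1.3347867  -5.16976455] [-5.27352032e-03 -6.72700454e-04 -9.99985869e-01]
top bar 0  
hatch 180 127.4 270
hatch 200 127.1 291
hatch 220 126.6 307
hatch 240 126.3 341
hatch 260 124.6 517
scene bar 28 [18.1 22.5 25.7] [-102.8  -93. ]
```

View pics/ascene.png

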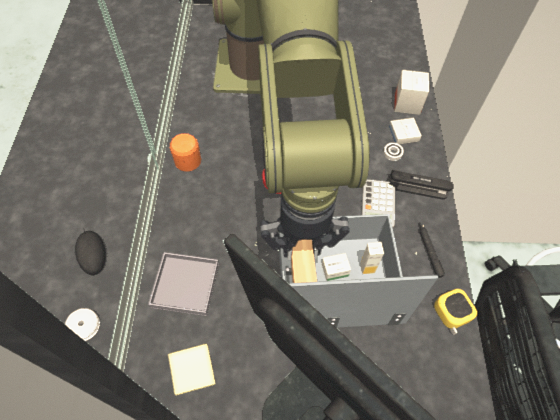

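View pics/atop.png

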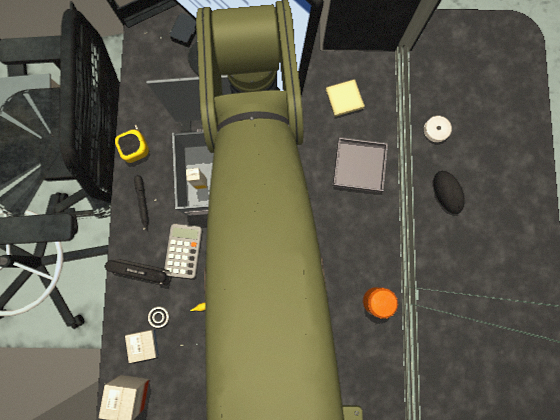

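The hatch stands upright on the wedge. The tall carton, at scene (373,257), is on the left and the short one at (337,265). There is a possible view of the bar's outer end near scene (290,270), so I'll zoom in.

Run:
```python
from h import *
c=cam("scene");save(c,"bz.png",(262,225,342,285),10)
ex=np.array([.9957,.0928,0]);ey=np.array([-.0928,.9957,0]); O=np.array([636.2,205.8,0])
W=c["W"]-O;A=W@ex;B=W@ey;Z=W[...,2]
k=(B>-108)&(B<-42)&(A>-60)&(A<95)&(Z>80)&(Z<110)
for v,u in zip(*np.where(k)): 
    if Z[v,u]>90: print(u,v,A[v,u].round(0),B[v,u].round(0),Z[v,u].round(0),c["pixels"][v,u])
```

```text
286 268 18.0 -102.0 99.0 [165 158 150]
287 268 19.0 -101.0 102.0 [217 203 191]
288 268 19.0 -99.0 103.0 [188 180 169]
289 268 19.0 -97.0 102.0 [107 104  99]
290 268 21.0 -95.0 105.0 [97 95 86]
291 268 18.0 -93.0 100.0 [116  98  79]
286 269 20.0 -103.0 100.0 [208 195 184]
287 269 21.0 -101.0 103.0 [245 235 230]
288 269 22.0 -99.0 105.0 [237 228 218]
289 269 21.0 -97.0 101.0 [134 128 121]
290 269 20.0 -95.0 100.0 [94 92 87]
291 269 20.0 -93.0 99.0 [110  97  81]
286 270 23.0 -103.0 101.0 [181 169 160]
287 270 23.0 -101.0 103.0 [239 230 220]
288 270 23.0 -99.0 102.0 [235 222 210]
289 270 22.0 -97.0 99.0 [123 118 112]
290 270 23.0 -95.0 101.0 [95 96 89]
291 270 23.0 -93.0 101.0 [108  93  81]
286 271 24.0 -103.0 99.0 [100  97  92]
287 271 25.0 -101.0 101.0 [116 111 104]
288 271 25.0 -99.0 101.0 [113 110 103]
289 271 25.0 -97.0 101.0 [87 88 83]
290 271 25.0 -95.0 101.0 [81 83 76]
291 271 24.0 -93.0 99.0 [95 83 74]
286 272 25.0 -103.0 96.0 [74 75 72]
287 272 25.0 -101.0 96.0 [64 65 61]
288 272 25.0 -99.0 96.0 [67 68 64]
289 272 24.0 -97.0 94.0 [68 70 65]
290 272 24.0 -95.0 95.0 [70 70 67]
291 272 27.0 -93.0 100.0 [89 79 68]
286 273 25.0 -103.0 93.0 [68 68 66]
287 273 25.0 -101.0 91.0 [67 70 65]
289 273 26.0 -97.0 94.0 [64 65 61]
290 273 25.0 -95.0 92.0 [66 67 64]
291 273 26.0 -93.0 94.0 [84 75 64]
288 274 27.0 -99.0 91.0 [68 71 66]
```

View pics/bz.png

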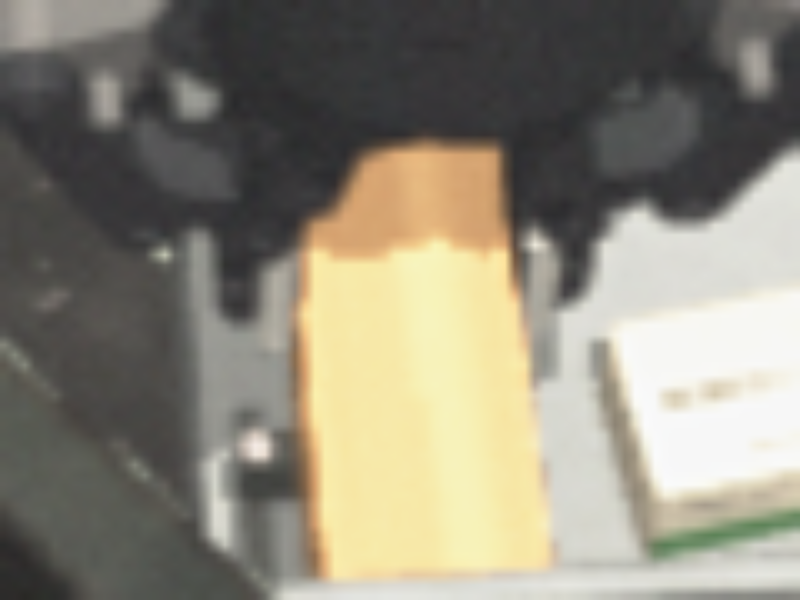

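move_arm(steps=[[[0.07,0,0.7,0,0,0],[0,0,0.7,0,0,0],[0,0,0.7,0,0,0],[0,0,0.7,0,0,0],[0,0,0.7,0,0,0],[0,0,0,0,0,0],[0,0,0,0,0,0],[0,0,0,0,0,0]]])

```text
time_s: 8.08
tcp_pos: [694.4, 129.6, 127.8]
orientation: [[-0.996, -0.093, -0.002], [-0.093, 0.996, -0.0], [0.002, -0.0, -1.0]]
wrist_force: [-3.6, -0.1, -5.3]
grip_width: 34.5
finger_force: 81.6
```

```bash
python3 look.py b
python3 - <<'E'
from h import *
save(cam("scene"),"bz2.png",(262,225,342,285),8)
E
```

```text
tip 29.945465973943783 81.8256642886846 locy -81.24572871990887 [-3.64063655 -0.07941861 -5.26603668] [-1.56816747e-03 -1.82572205e-04 -9.99998754e-01]
top bar 0  
hatch 180 123.1 308
hatch 200 121.9 319
hatch 220 120.7 347
hatch 240 119.6 372
hatch 260 117.2 560
scene bar 0
```

View pics/bz2.png

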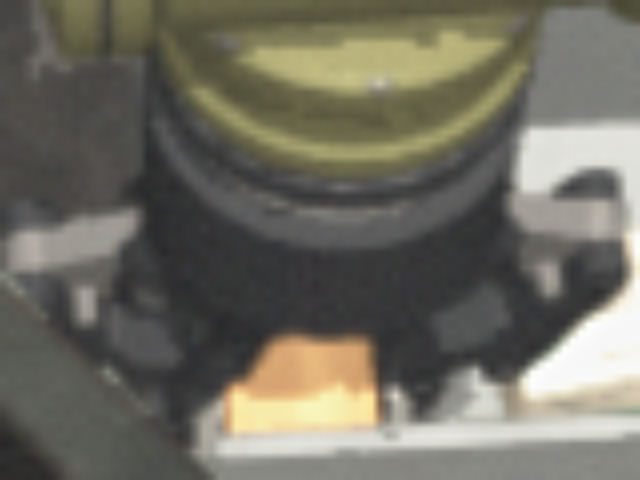

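move_arm(steps=[[[0,0,0.18,0,0,0],[0,0,0.18,0,0,0],[0,0,0.18,0,0,0],[0,0,0.18,0,0,0],[0,0,0,0,0,0],[0,0,0,0,0,0]]])

```text
time_s: 8.73
tcp_pos: [694.1, 129.5, 104.5]
orientation: [[-0.996, -0.093, -0.004], [-0.093, 0.996, -0.0], [0.004, -0.0, -1.0]]
wrist_force: [-4.5, 0.2, -5.6]
grip_width: 34.3
finger_force: 81.8
```

move_arm(steps=[[[0,0,0.06,0,0,0],[0,0,0.06,0,0,0],[0,0,0.06,0,0,0],[0,0,0,0,0,0],[0,0,0,0,0,0]]])

```text
time_s: 9.15
tcp_pos: [695.3, 129.7, 100.7]
orientation: [[-0.996, -0.093, 0.0], [-0.093, 0.996, 0.0], [-0.0, 0.0, -1.0]]
wrist_force: [-3.4, -0.7, -3.3]
grip_width: 34.5
finger_force: 81.8
```

move_arm(steps=[[[0,0,0.05,0,0,0],[0,0,0.05,0,0,0],[0,0,0,0,0,0],[0,0,0,0,0,0]]])

```text
time_s: 9.48
tcp_pos: [695.6, 129.7, 99.7]
orientation: [[-0.996, -0.093, 0.001], [-0.093, 0.996, -0.0], [-0.001, -0.0, -1.0]]
wrist_force: [-6.3, -0.5, 3.9]
grip_width: 34.3
finger_force: 82.7
```

move_arm(steps=[[[0,0,0,0,0,0],[0,0,0,0,0,0],[0,0,0,0,0,0],[0,0,0,0,0,0],[0,0,0,0,0,0]]], claw=0.53)

```text
time_s: 9.9
tcp_pos: [695.8, 129.6, 97.9]
orientation: [[-0.996, -0.093, 0.001], [-0.093, 0.996, 0.0], [-0.001, 0.0, -1.0]]
wrist_force: [0.0, 0.3, 0.8]
grip_width: 45.6
finger_force: 0.0
```

move_arm(steps=[[[0,0,-0.3,0,0,0],[0,0,-0.7,0,0,0],[0,0,-1,0,0,0],[0.3,0,-1,0,0,0],[0.9,0,-1,0,0,0],[1,0,-1,0,0,0],[1,0,0,0,0,0],[1,0,0,0,0,0],[0,0,0,0,0,0]]])

```text
time_s: 10.65
tcp_pos: [566.4, 117.9, 247.8]
orientation: [[-0.996, -0.094, -0.001], [-0.094, 0.996, -0.0], [0.001, 0.0, -1.0]]
wrist_force: [-0.0, 0.0, 0.0]
grip_width: 45.1
finger_force: 0.0
```

```bash
cat > look2.py <<'E'
from h import *
ex=np.array([.9957,.0928,0]);ey=np.array([-.0928,.9957,0]); O=np.array([636.2,205.8,0])
T=bot.state()["tcp_pos"]; print("tcp loc",(T-O)@ex,(T-O)@ey,T[2])
for n in("top","scene"):
    c=cam(n); P=c["W"].reshape(-1,3)-O; a=P@ex;b=P@ey;z=P[:,2]; C=c["pixels"].reshape(-1,3).astype(int)
    k=(b>0)&(b<110)&(a>60)&(a<180)&(z>180)&(z<320)
    if n=="scene": print("hatch",[(lo,a[k&(z>=lo)&(z<lo+20)].mean().round(1)) for lo in range(180,280,20)])
    well=(a>-82)&(a<78)&(b>-36)&(b<116)
    for nm,k in(("tall",well&(z>94)&(z<112)&(a>-80)&(a<70)&(b<112)&(b>-32)&(C.min(1)>110)),("short",well&(z>36)&(z<50)),("wedge",(b>-108)&(b<-42)&(a>-40)&(a<130)&(z>105)&(z<136)&(C[:,0]-C[:,2]>30))):
        if k.sum()>5:
            r=cv2.minAreaRect(np.c_[a[k],b[k]].astype(np.float32)); print(n,nm,k.sum(),[np.round(x,1) for x in r],"z",np.percentile(z[k],[5,50,95]).round(1))
E
python3 look2.py
```

```text
tcp loc -77.69280082772511 -81.06661853826289 247.77800133003853
top tall 156 [array([-13.2,  81.1]), array([26.4, 28.8]), np.float64(3.2)] z [101.7 105.2 107.7]
top short 22 [array([-29.6,  39.3]), array([104.7,   5.5]), np.float64(87.2)] z [36.7 42.6 48.2]
hatch [(180, np.float64(112.7)), (200, np.float64(109.7)), (220, np.float64(106.7)), (240, np.float64(103.6)), (260, np.float64(99.5))]
scene tall 202 [array([-13.3,  77.7]), array([26.9, 29. ]), np.float64(4.9)] z [ 96.  102.4 105.5]
scene short 282 [array([-45.6,  48.2]), array([ 70.3, 135.6]), np.float64(0.4)] z [37.9 41.3 48. ]
scene wedge 215 [array([  8.9, -82.2]), array([25.3, 36.1]), np.float64(0.2)] z [112.4 115.1 117.6]
```

move_arm(steps=[[[-0.36,0.89,0,0,0,0],[-0.36,0.89,0,0,0,0],[-0.36,0.89,0,0,0,0],[-0.36,0.89,0,0,0,0],[-0.36,0.89,0,0,0,0],[-0.36,0.89,0,0,0,0]]], claw=0.75)

```text
time_s: 11.25
tcp_pos: [621.5, 285.2, 246.9]
orientation: [[-0.996, -0.093, 0.001], [-0.093, 0.996, 0.0], [-0.001, 0.0, -1.0]]
wrist_force: [0.4, 0.5, 0.4]
grip_width: 64.3
finger_force: 0.0
```

move_arm(steps=[[[0,0,0,0,0,1],[0,0,0,0,0,1],[0,0,0,0,0,1],[0,0,0,0,0,1],[0,0,0,0,0,1],[0,0,0,0,0,1],[0,0,0,0,0,1],[0,0,0,0,0,1],[0,0,0,0,0,1],[0,0,0,0,0,1],[0,0,0,0,0,1],[0,0,0,0,0,1],[0,0,0,0,0,1],[0,0,0,0,0,1],[0,0,0,0,0,1],[0,0,0,0,0,1],[0,0,0,0,0,1],[0,0,0,0,0,1],[0,0,0,0,0,0],[0,0,0,0,0,0]]])

```text
time_s: 12.92
tcp_pos: [620.9, 283.7, 246.8]
orientation: [[-0.095, 0.995, 0.0], [0.995, 0.095, 0.0], [0.0, 0.0, -1.0]]
wrist_force: [-0.1, -0.3, 0.1]
grip_width: 64.2
finger_force: 0.0
```

```bash
python3 look2.py
```

```text
tcp loc -7.999816722410511 79.00712388260706 246.8254941269061
top tall 32 [array([-12.5,  69.8]), array([26.6,  7.1]), np.float64(8.8)] z [101.2 105.6 108. ]
top short 390 [array([-16.7,  37.3]), array([ 42.4, 104.7]), np.float64(9.6)] z [39.3 43.2 46.4]
top wedge 916 [array([ 57.4, -79.7]), array([ 37.3, 123.6]), np.float64(89.3)] z [115.8 123.1 130.8]
hatch [(180, np.float64(112.8)), (200, np.float64(109.7)), (220, np.float64(106.7)), (240, np.float64(103.6)), (260, np.float64(99.6))]
scene tall 201 [array([-13.,  78.]), array([27.5, 28.8]), np.float64(2.7)] z [ 96.3 102.6 105.1]
scene short 286 [array([-46.,  48.]), array([ 70.5, 136.1]), np.float64(0.4)] z [37.8 41.  47.3]
scene wedge 214 [array([  9.2, -82.4]), array([26.2, 36.2]), np.float64(0.2)] z [112.5 115.2 117.6]
```

move_arm(steps=[[[0,-0.17,0.88,0,0,0],[0,0,0.88,0,0,0],[0,0,0.88,0,0,0],[0,0,0.88,0,0,0],[0,0,0.88,0,0,0],[0,0,0.88,0,0,0],[0,0,0.88,0,0,0],[0,0,0,0,0,0],[0,0,0,0,0,0]]])

```text
time_s: 13.77
tcp_pos: [613.7, 282.6, 60.3]
orientation: [[-0.094, 0.996, -0.004], [0.996, 0.094, -0.001], [-0.001, -0.004, -1.0]]
wrist_force: [0.5, -0.3, 0.5]
grip_width: 64.1
finger_force: 0.0
```

move_arm(steps=[[[0,0,0,0,0,0],[0,0,0,0,0,0],[0,0,0,0,0,0],[0,0,0,0,0,0],[0,0,0,0,0,0],[0,0,0,0,0,0],[0,0,0,0,0,0],[0,0,0,0,0,0]]], claw=0.0, grip_force=30)

```text
time_s: 14.43
tcp_pos: [616.5, 283.6, 64.9]
orientation: [[-0.093, 0.996, 0.004], [0.996, 0.093, 0.001], [0.001, 0.004, -1.0]]
wrist_force: [0.8, -0.1, 5.5]
grip_width: 26.0
finger_force: 31.3
```

move_arm(steps=[[[0,0,-0.4,0,0,0],[0,0,-0.8,0,0,0],[0,0,-1,0,0,0],[0,0,-1,0,0,0],[0,0,-1,0,0,0],[0,0,-1,0,0,0],[0,0,-0.8,0,0,0],[0,0,0,0,0,0],[0,0,0,0,0,0],[0,0,0,0,0,0]]])

```text
time_s: 15.27
tcp_pos: [614.1, 282.7, 241.0]
orientation: [[-0.093, 0.996, -0.002], [0.996, 0.093, -0.001], [-0.001, -0.002, -1.0]]
wrist_force: [-0.3, 0.4, -2.2]
grip_width: 25.6
finger_force: 30.5
```

```bash
python3 look2.py
python3 - <<'E'
from h import *
c=cam("scene");T=bot.state()["tcp_pos"];P=c["W"].reshape(-1,3)-T;C=c["pixels"].reshape(-1,3).astype(int)
k=(abs(P[:,0])<30)&(abs(P[:,1])<30)&(P[:,2]<35)&(P[:,2]>-80)
Q=P[k];print(k.sum(),np.percentile(Q,[2,50,98],axis=0).round(1))
for lo in range(-70,40,15):
    kk=(Q[:,2]>=lo)&(Q[:,2]<lo+15)
    if kk.sum()>5: print(lo,np.percentile(Q[kk],[10,50,90],axis=0).round(1).tolist(),kk.sum())
save(c,"c1.png",(250,90,450,240),4)
E
```

```text
tcp loc -14.828232621639957 78.65652896118702 241.0319422667956
top short 367 [array([-12.6,  10.3]), array([42.1, 50. ]), np.float64(9.4)] z [40.1 43.2 46.2]
top wedge 910 [array([ 57.5, -80. ]), array([ 36.7, 123.3]), np.float64(89.4)] z [115.5 123.  131.1]
hatch [(180, np.float64(112.8)), (200, np.float64(109.7)), (220, np.float64(106.7)), (240, np.float64(103.6)), (260, np.float64(99.5))]
scene short 265 [array([-42.8,  47.8]), array([135.5,  63. ]), np.float64(89.8)] z [37.4 40.8 45.8]
scene wedge 213 [array([  9. , -82.2]), array([26.1, 36. ]), np.float64(1.3)] z [112.4 115.1 117.3]
485 [[-11.4 -16.1 -57.6]
 [ 11.7 -11.4 -17.2]
 [ 25.4  11.9  33.3]]
-70 [[-2.3, -15.1, -59.3], [10.7, -7.4, -57.4], [12.4, 7.2, -55.7]] 21
-55 [[-5.2, -15.6, -53.2], [11.8, -7.2, -47.3], [13.2, 8.9, -42.2]] 82
-40 [[-4.7, -15.4, -38.2], [11.5, -7.8, -32.9], [13.1, 9.1, -26.9]] 90
-25 [[-4.4, -15.3, -23.4], [11.7, -9.1, -18.4], [13.4, 7.9, -11.8]] 83
-10 [[-7.1, -15.7, -7.7], [8.8, -14.3, -2.6], [18.2, -7.8, 3.7]] 47
5 [[-5.4, -15.6, 6.9], [14.7, -11.1, 12.4], [25.3, 0.6, 18.5]] 88
20 [[-8.7, -15.6, 21.8], [11.1, -13.8, 26.2], [21.3, -6.3, 33.5]] 74
```

View pics/c1.png

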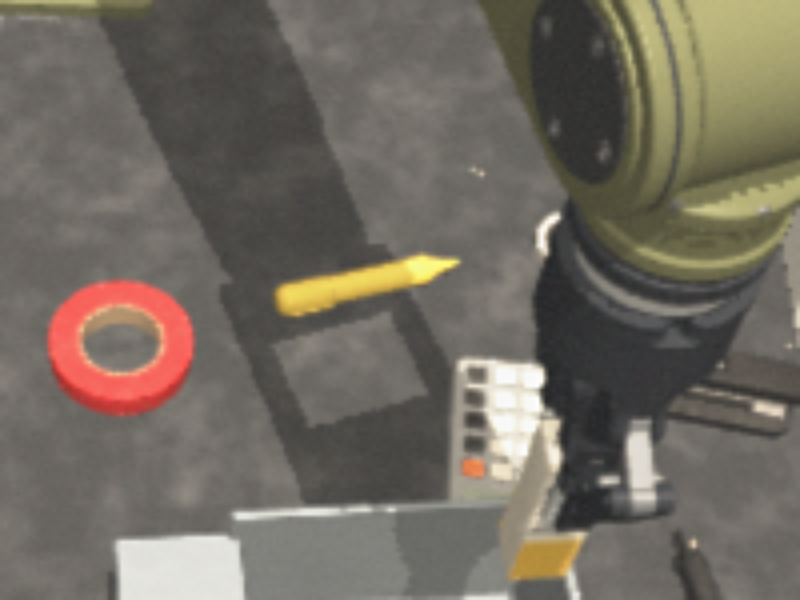

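move_arm(steps=[[[-0.93,0.035,0,0,0,0],[-0.93,0.035,0,0,0,0],[-0.93,0.035,0,0,0,0],[-0.93,0.035,0,0,0,0],[-0.93,0.035,0,0,0,0],[-0.93,0.035,0,0,0,0],[-0.93,0.035,0,0,0,0],[-0.93,0.035,0,0,0,0],[-0.93,0.035,0,0,0,0],[-0.93,0.035,0,0,0,0],[-0.93,0.035,0,0,0,0],[-0.93,0.035,0,0,0,0],[-0.93,0.035,0,0,0,0],[-0.93,0.035,0,0,0,0],[0,0,0,0,0,0],[0,0,0,0,0,0]]])

```text
time_s: 16.75
tcp_pos: [665.2, -105.8, 240.2]
orientation: [[-0.09, 0.996, -0.003], [0.996, 0.09, 0.001], [0.001, -0.003, -1.0]]
wrist_force: [-0.0, 0.1, -1.0]
grip_width: 25.6
finger_force: 30.5
```

move_arm(steps=[[[0,0,0.9,0,0,0],[0,0,0.9,0,0,0],[0,0,0.9,0,0,0],[0,0,0.9,0,0,0],[0,0,0.9,0,0,0],[0,0,0.6,0,0,0],[0,0,0.3,0,0,0],[0,0,0,0,0,0],[0,0,0,0,0,0]]])

```text
time_s: 17.5
tcp_pos: [665.8, -103.7, 80.1]
orientation: [[-0.094, 0.996, -0.001], [0.996, 0.094, 0.0], [0.0, -0.001, -1.0]]
wrist_force: [0.2, -0.1, -0.1]
grip_width: 25.6
finger_force: 30.5
```

move_arm(steps=[[[0,0,0.2,0,0,0],[0,0,0.15,0,0,0],[0,0,0.1,0,0,0],[0,0,0,0,0,0],[0,0,0,0,0,0]]])

```text
time_s: 17.92
tcp_pos: [665.8, -104.6, 66.8]
orientation: [[-0.093, 0.996, 0.0], [0.996, 0.093, -0.0], [-0.0, 0.0, -1.0]]
wrist_force: [0.4, -0.4, -0.7]
grip_width: 25.5
finger_force: 30.5
```

move_arm(steps=[[[0,0,0.05,0,0,0],[0,0,0.05,0,0,0],[0,0,0.05,0,0,0],[0,0,0,0,0,0],[0,0,0,0,0,0]]])

```text
time_s: 18.33
tcp_pos: [666.2, -104.7, 63.0]
orientation: [[-0.093, 0.996, 0.001], [0.996, 0.093, -0.0], [-0.0, 0.001, -1.0]]
wrist_force: [-0.5, -0.4, 3.2]
grip_width: 25.4
finger_force: 30.9
```

Contact at the expected height (63), so I'm releasing and backing off.

move_arm(steps=[[[0,0,0,0,0,0],[0,0,0,0,0,0],[0,0,0,0,0,0],[0,0,0,0,0,0],[0,0,0,0,0,0],[0,0,0,0,0,0]]], claw=0.7)

```text
time_s: 18.83
tcp_pos: [665.8, -104.5, 62.0]
orientation: [[-0.093, 0.996, -0.0], [0.996, 0.093, 0.0], [0.0, -0.0, -1.0]]
wrist_force: [-0.5, -0.4, 0.6]
grip_width: 59.8
finger_force: 0.0
```

move_arm(steps=[[[0,0,-0.3,0,0,0],[0,0,-0.7,0,0,0],[0,0,-1,0,0,0],[0,0,-1,0,0,0],[0,0,-1,0,0,0],[0,0,-1,0,0,0],[0,-1,0,0,0,0],[0,-1,0,0,0,0],[0,-1,0,0,0,0],[0,-1,0,0,0,0],[0,0,0,0,0,0],[0,0,0,0,0,0]]])

```text
time_s: 19.83
tcp_pos: [545.5, -115.8, 213.0]
orientation: [[-0.092, 0.996, 0.001], [0.996, 0.092, -0.0], [-0.0, 0.001, -1.0]]
wrist_force: [-0.2, 0.1, 0.3]
grip_width: 60.4
finger_force: 0.0
```

```bash
python3 look2.py
python3 - <<'E'
from h import *
c=cam("scene");W=c["W"].reshape(-1,3)
k=(abs(W[:,0]-665)<50)&(abs(W[:,1]+104)<50)&(W[:,2]>94)&(W[:,2]<112);print("carton top",k.sum(),np.percentile(W[k],[2,50,98],axis=0).round(1))
save(c,"e.png")
E
```

```text
tcp loc -120.13865532524274 -311.7794914270217 212.98128156927592
top short 369 [array([-12.8,  10.4]), array([41.3, 50.3]), np.float64(8.8)] z [39.9 43.1 46.1]
top wedge 915 [array([ 58.6, -79.6]), array([ 37.1, 124.6]), np.float64(89.1)] z [115.5 123.1 130.8]
hatch [(180, np.float64(112.8)), (200, np.float64(109.7)), (220, np.float64(106.7)), (240, np.float64(103.6)), (260, np.float64(99.5))]
scene short 269 [array([-45.4,  48.3]), array([135.3,  68.5]), np.float64(89.5)] z [37.5 41.  46.9]
scene wedge 214 [array([  8.9, -82.2]), array([25. , 36.1]), np.float64(2.6)] z [112.6 115.3 117.4]
carton top 206 [[ 653.5 -119.1   94.7]
 [ 667.4 -104.9  100.9]
 [ 679.8  -91.5  103.9]]
```

View pics/e.png

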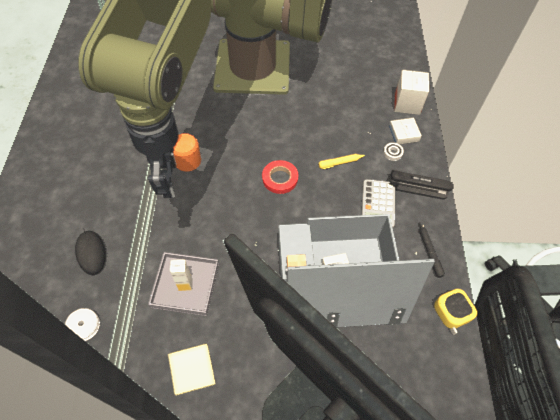

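The carton stands upright in the tray at (180,275). The hatch is propped on the wedge, the short carton is still in the well, and the filter and tape haven't moved.

```bash
python3 -c "
from station import bot
print(bot.close_job())"
```

```text
the job is handed in; nothing more can be done
None
```

The job is handed in, with no verdict returned: the wedge sits flat over the bar, propping the hatch at about 1.42 rad; the tall carton stands upright in the tray; and the short carton, filter and tape are where they were.

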